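# Shut and lock the vapour monitor's lid

### The arm

A 7-joint arm with a two-finger parallel gripper is mounted at the origin on the work surface. World frame = base frame: x ahead of the robot, y to its left, z up, the work surface at z = 0. Lengths are in m, angles in rad, forces in N, time in s.
With the tool pointing down it reaches from about 0.4 to 0.9 m from the base axis. Payload 5.5 kg.
Tool frame: the origin (TCP) lies midway between the tips of the shut fingers; the grasp point (between the pads) lies 19 mm behind it (manip.grip_depth is the distance from the TCP to the grasp point, in m); z points along the fingers, y is the line along which they close (so a half turn about z gives the same grasp; the last joint's range is limited). The gripper opens to 92 mm and grips with 3 to 60 N. Pads are 19 mm wide; open, the fingers measure 130 mm over their backs; the gripper's body (75 mm by 190 mm) begins 47 mm behind the grasp point.
Start: joints at [-0.857, 0.501, -0.427, 1.55, 0.221, 1.138, -0.21], TCP at [0.283, 0.585, 0.197] pointing down, gripper open.
Joint ranges: [-2.88, 2.88], [-0.31, 2.03], [-1.54, 1.56], [0.2, 2.42], [-1.41, 4.55], [0.19, 2.02], [-2.57, 2.57]. Speed limits (rad/s): [2.57, 2.57, 3.14, 3.14, 3.14, 3.14, 3.14].

### API

Orientations are given as a unit quaternion [x, y, z, w].
In Python, from bench import manip, effector, viewer gives the robot as it stands. Calls block until the motion is done:
- manip.move_pose(position, orientation): joint-space move of the TCP to a pose.
- manip.servo_line(position, ori=None, vel=0.15): straight line of the TCP; ori=None keeps the orientation; vel is the mean speed in m/s.
- manip.movej(angles): joint-space move.
- effector.open_jaws() and effector.close(f_grip=None): open the fingers fully, or close them until they stop; f_grip is the grip in N (None keeps the last).
- manip.sleep(seconds).
- manip.solve_ik(position, orientation): joint angles nearest the present ones, or None.
- viewer.get_image(name): name is "scene" or "top" or "wrist"; returns the picture (480x640x3 uint8, red, green, blue); there is no depth.
- viewer.get_calibration(name): a dict with "vfov" (degrees; the focal length in pixels is half the picture's height over the tangent of half this angle, whatever the lens; pixels are square), "cx", "cy" (the principal point, pixels), "eye" and "attitude" of the camera in the world. Camera axes: x right, y down, z forward; pixel columns grow to the right and rows downward; lengths in m; the calibration is good to about 2 mm. A picture is of the moment at which its call begins: read the wrist's pose just before it. get_calibration takes no time and is no camera call; for the wrist camera it gives the pose at the moment of the call.
A pose or a line that the arm cannot do raises manip.PlanningError and nothing moves.
- manip.hand_in(): hands the job in; it is judged then, once.
Readings, each from a call of its own:
- manip.current_clock(): time.
- manip.current_q(): joint angles.
- manip.current_joint_velocities(): joint speeds.
- manip.current_tau(): joint torques, N m.
- manip.current_tool_pos(): TCP position.
- manip.current_tcp_rot(): TCP orientation.
- manip.current_force(): force on the tool from outside, world axes, zero at the start.
- manip.current_wrist_torque(): the same for the moment, N m.
- manip.current_finger_gap(): finger opening in m.
- manip.current_gripper_force(): force on a finger pad.
Only numpy, scipy, OpenCV 4.12 (cv2) and the standard library are available. Lean on these libraries where they do the work, as an engineer would, in place of code of your own. Each camera call takes 0.05 s, during which the arm holds its last target. There are 200 camera calls.

### The job

The vapour monitor has its fresh battery: swing its lid fully shut, then use the red-handled slotted key from its wooden stand to turn the fastener on the lid clockwise to its stop, so that the lid is locked. Stand the key upright in its stand again, fully down, and do not shove or knock over the jars and the glass lid standing around.

Things in the scene. Friction and masses are not known exactly. Their poses are not given: they have to be found in the camera images.
- monitor_hinge (a point): Vapour monitor: fixed grey plastic box 150 (x) by 190 (y) by 90 mm high, open at the top. Point: middle of the hinge line, at the top of its far wall, 90 mm above the table. Axes are the box's, not the lid's: z up, y along the hinge, -x towards the front wall (robot's side), 150 mm away.
- lid (a joint): Lid angle, rad: 0 shut, 1.57 upright, 1.95 stop, leaning back. Grey plate with clear window, 12 mm thick, 190 mm wide, reaching 156 mm from the hinge line, which lies in the plane of its underside; the last 54 mm to the free edge are solid. Stiff hinge: it stays where left, 2 to 6 N at the free edge moves it. Shut, it just rests on the rim.
- fastener_top (a point): Fastener in the lid: round aluminium head 30 mm across, 12 mm proud of the lid's outer face, on a black washer, on the lid's centre line 124 mm from the hinge line. Point: centre of its top, 114 mm above the table with the lid shut; z out of the lid, x along the slot. Slot: 5 mm wide, 24 mm long, closed at both ends, 8 mm deep, its upper 3 mm flaring at 45 degrees to 11 mm wide.
- fastener (a joint): Turn of the fastener, rad, growing clockwise seen from above: near 0 open, slot parallel to the free edge; 1.571 its stop, locked, slot square to that edge, a tongue below then gripping a ledge in the box (if turned half-way or more with the lid up, the lid will not shut). Stays where left, takes about 0.12 N m. The key's blade has about 0.1 rad of play in the slot.
- key_handle (a point): Loose key, 60 to 130 g, blade down in its stand. Point: centre of the red handle, 34 (x) by 14 (y) by 46 mm high, gripped across the 14 mm. z up along the key, x along the blade's width. Below the handle a steel collar 30 mm across, 4 mm thick, a 12 mm round shank and a flat blade 18 (x) by 3 (y) mm. Blade tip 67 mm below the point, collar's underside 27 mm below.
- stand_hole (a point): Key stand: fixed wooden block 60 by 60 by 50 mm high. Point: centre of the mouth of its round hole, 24 mm across, 45 mm deep, on the top face 50 mm above the table. With the key fully down its collar rests on the top face, its handle's centre 27 mm above the point. The key may stand at any turn.
- jar_a: Bystander: amber specimen jar with white cap, 80 mm across, 120 mm high. Origin at the centre of its underside, as for the others.
- jar_b: Bystander: tall glass cylinder jar, 85 mm across its lid, 200 mm high.
- jar_c: Bystander: amber specimen jar with white cap, 90 mm across, 130 mm high.
- jar_d: Bystander: small amber jar with white cap, 40 mm across, 65 mm high.
- glass_lid: Bystander: loose glass jar lid with a knob, 80 mm across, 36 mm high, lying on the table.

How it is judged:
By the outcome, as a careful person would: the job done as asked, in the order asked, and still so for the second after the job is handed in, with the robot touching nothing.
It also fails if it takes over 69 s, if anything falls off the work surface, if the arm or the gripper's body presses on something with over 40 N, if the wrist force passes 120 N, or if a joint passes its speed limit or range.

## Working session

There is one attempt and no reset: what is moved stays moved. The work goes in short steps, each a Python script; the robot and the scene stay as the last script left them, time stands still between calls to the robot, and variables do not carry over. Pictures are saved under pics/ and viewed, at most 10 in all, crops included, and the job is handed in when it is done.

```bash
ls; mkdir -p pics; python3 - <<'E'
from bench import manip, effector, viewer
import cv2,numpy as np
ims=[]
for n in ["scene","top"]:
    c=viewer.get_calibration(n); print(n,c)
    im=viewer.get_image(n); cv2.imwrite(f"pics/{n}0.png",im[:,:,::-1])
print(manip.current_clock(), manip.current_tcp_rot(), manip.current_tool_pos())
E
```

```text
pics
scene {'vfov': 54.672778288438025, 'cx': 322.79165057452764, 'cy': 232.4196741324503, 'eye': array([ 1.43992225, -0.07649478,  0.60548199]), 'attitude': array([ 0.64286704,  0.58946832, -0.33330291, -0.35799195])}
top {'vfov': 57.07078941878143, 'cx': 314.90056013383736, 'cy': 231.55936100225506, 'eye': array([0.41632288, 0.00118893, 0.9375648 ]), 'attitude': array([-0.69700469,  0.71015393, -0.06843674,  0.07198802])}
0.1 [ 2.23469790e-01  9.74710463e-01 -8.47054722e-04 -2.20422463e-04] [0.28294004 0.58443413 0.19578267]
```

View pics/scene0.png

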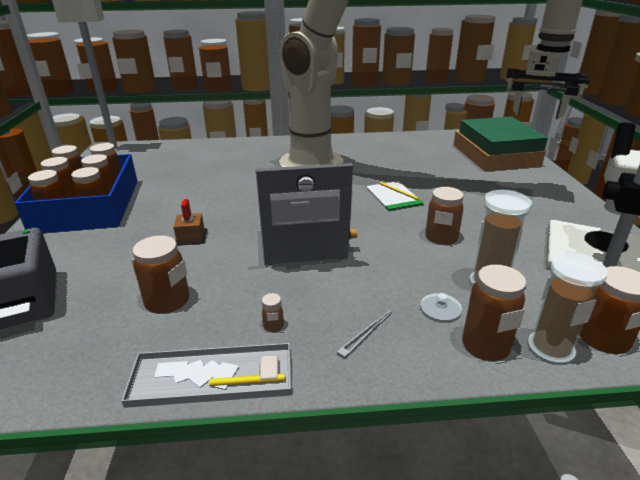

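View pics/top0.png

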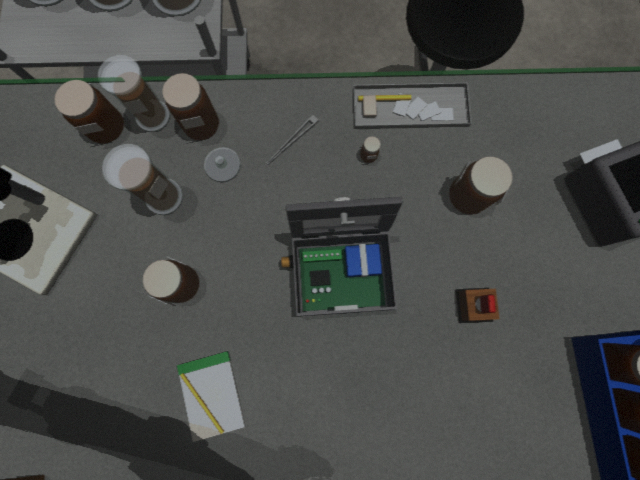

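The scene view shows the lid up, leaning away from the robot (fastener at 306,184), and the key stand at (188,225). The top view shows the box rim corners near (298,315), (394,310), (292,238) and (387,235), and the stand near (478,304). Next I'll zoom in and cast rays.

```bash
cat > h.py <<'E'
import numpy as np, cv2
from scipy.spatial.transform import Rotation as R
from bench import manip, effector, viewer
def ray(c,px):
    f=240/np.tan(np.radians(c["vfov"])/2)
    d=np.array([(px[0]-c["cx"])/f,(px[1]-c["cy"])/f,1.])
    return np.array(c["eye"]), R.from_quat(c["attitude"]).apply(d)
def onz(c,px,z):
    e,d=ray(c,px); return e+d*(z-e[2])/d[2]
def proj(c,p):
    f=240/np.tan(np.radians(c["vfov"])/2)
    v=R.from_quat(c["attitude"]).inv().apply(np.array(p)-c["eye"])
    return np.array([c["cx"]+f*v[0]/v[2],c["cy"]+f*v[1]/v[2]])
def tri(c1,p1,c2,p2):
    e1,d1=ray(c1,p1);e2,d2=ray(c2,p2)
    s=np.linalg.lstsq(np.c_[d1,-d2],e2-e1,rcond=None)[0]
    a,b=e1+d1*s[0],e2+d2*s[1]; return (a+b)/2,np.linalg.norm(a-b)
def down(yaw):  # tool z down, tool y axis at angle yaw in world
    y=np.array([np.cos(yaw),np.sin(yaw),0]);z=np.array([0,0,-1.])
    return R.from_matrix(np.c_[np.cross(y,z),y,z])
E
python3 - <<'E'
from h import *
t=cv2.imread("pics/top0.png");s=cv2.imread("pics/scene0.png")
ct,cs=viewer.get_calibration("top"),viewer.get_calibration("scene")
cv2.imwrite("pics/tz.png",cv2.resize(t[185:325,275:515],None,fx=3.3,fy=3.3,interpolation=cv2.INTER_CUBIC))
def blob(im,box):
    x0,y0,x1,y1=box;b=im[y0:y1,x0:x1].astype(int)
    m=((b[...,2]>110)&(b[...,1]<60)&(b[...,0]<60)).astype(np.uint8)
    n,l,st,ce=cv2.connectedComponentsWithStats(m);i=1+np.argmax(st[1:,4]);return ce[i]+[x0,y0],st[i]
bt,bs=blob(t,(450,280,510,330)),blob(s,(165,190,215,250));print(bt,bs,tri(ct,bt[0],cs,bs[0]))
for p in [(298,315),(394,310),(292,238),(387,235)]: print(p,onz(ct,p,.09).round(4))
for n,p,z in [("jar_a?",(487,177),.125),("d",(371,143),.065),("stand",(477,304),.05),("lid",(222,163),.02),("jarL",(165,280),.12)]: print(n,onz(ct,p,z).round(3))
print("fast",onz(cs,(306,184),.2))
E
```

```text
(array([491.74666667, 303.01333333]), array([39, 16,  6, 16, 75], dtype=int32)) (array([184.64516129, 202.16129032]), array([17,  9,  6,  7, 31], dtype=int32)) (array([ 0.44260666, -0.32495202,  0.0966773 ]), np.float64(0.0010853805026814867))
(298, 315) [0.4272 0.0387 0.09  ]
(394, 310) [ 0.4332 -0.1428  0.09  ]
(292, 238) [0.5752 0.0489 0.09  ]
(387, 235) [ 0.5776 -0.1368  0.09  ]
jar_a? [ 0.681 -0.329  0.125]
d [ 0.78  -0.117  0.065]
stand [ 0.443 -0.314  0.05 ]
lid [0.759 0.205 0.02 ]
jarL [0.495 0.283 0.12 ]
fast [ 0.58845828 -0.04237064  0.2       ]
```

View pics/tz.png

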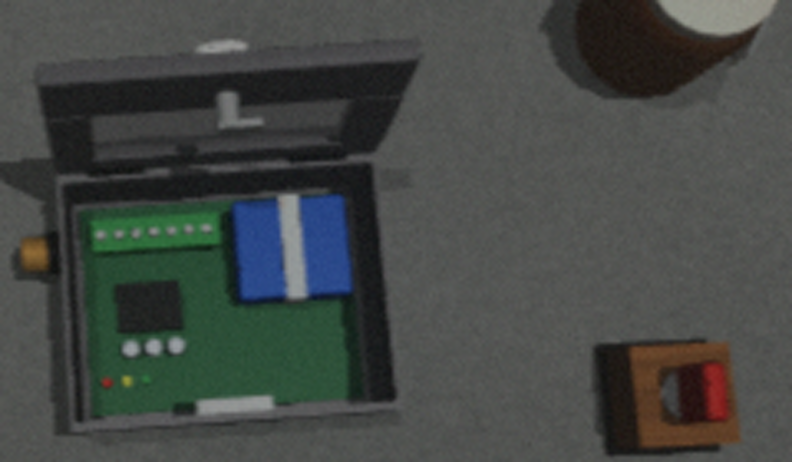

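The zoom shows the rim corners at about (75,430), (395,405), (373,165) and (58,182). The lid's outer free edge runs from (38,68) to (418,42), and the key handle is long along world x. The box comes out at 0.147 by 0.184 m against 0.150 by 0.190, and the handle height is about right, so I can act on these. First I'll move behind the lid.

```bash
cat >> h.py <<'E'
yaw=np.radians(2.2); hinge=np.array([.578,-.046,.09])
bx=np.array([np.cos(yaw),np.sin(yaw),0]); by=np.array([-np.sin(yaw),np.cos(yaw),0]); ez=np.array([0,0,1.])
def lidpt(r,th,lat=0): # point on the lid's outer face
    return hinge+bx*(-r*np.cos(th)+.012*np.sin(th))+ez*(r*np.sin(th)+.012*np.cos(th))+by*lat
def st(): print("t",manip.current_clock(),manip.current_tool_pos().round(4),"F",np.round(manip.current_force(),1))
E
python3 - <<'E'
from h import *
ct,cs=viewer.get_calibration("top"),viewer.get_calibration("scene")
for zx,lat in [((38,68),.095),((418,42),-.095)]:
    px=np.array([275,185])+np.array(zx)/3.3-.35
    print(px,min((np.linalg.norm(proj(ct,lidpt(.156,a,lat))-px),a) for a in np.arange(1.3,1.96,.01)))
for lat in(.095,-.095): print(proj(cs,lidpt(.156,1.7,lat)))
q=down(np.pi/2+yaw).as_quat()
p=manip.current_tool_pos(); manip.servo_line([p[0],p[1],.36],vel=.25)
a=lidpt(.14,1.75,.045)+bx*.055; print(a)
manip.move_pose([a[0],a[1],.36],q); st(); print(manip.current_q().round(2))
effector.close(20)
c=viewer.get_calibration("wrist");print(c)
cv2.imwrite("pics/w1.png",viewer.get_image("wrist")[:,:,::-1]); cv2.imwrite("pics/s1.png",viewer.get_image("scene")[:,:,::-1])
E
```

```text
[286.16515152 205.25606061] (np.float64(0.4666594124960921), np.float64(1.6600000000000004))
[401.31666667 197.37727273] (np.float64(1.0377898089621533), np.float64(1.6800000000000004))
[353.2556901  165.90500337]
[255.25252291 171.30342466]
[0.66796719 0.00248938 0.22561908]
t 3.375 [0.6679 0.0041 0.36  ] F [-0.7 -0.5 -0.5]
[ 0.04  0.41 -0.13  1.28  0.05  1.45  1.53]
{'vfov': 68.29133514749837, 'cx': 322.89694053037186, 'cy': 237.53030360747405, 'eye': array([ 5.94883328e-01, -3.43523348e-04,  5.47721547e-01]), 'attitude': array([0.68693183, 0.71375856, 0.09843098, 0.09478777])}
```

View pics/s1.png

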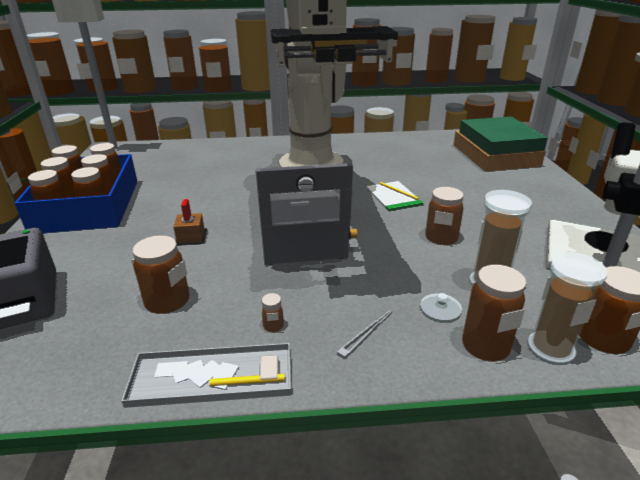

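The gripper is behind the lid, and the predicted lid corners match the scene view at (352,166) and (257,170). The lid angle is about 1.67 rad. Now I'll swing it shut.

```bash
python3 - <<'E'
from h import *
a=manip.current_tool_pos(); manip.servo_line([a[0],a[1],.218],vel=.2)
st()
for th in [1.57,1.4,1.2,1.0,.8,.6,.45,.3,.2,.1,.04]:
    manip.servo_line(lidpt(.14,th,.045)+bx*.0095,vel=.12 if th>.15 else .06)
    f=manip.current_force()
    print(th,np.round(f,1))
    if np.linalg.norm(f)>30: break
p=lidpt(.14,0,.045)+bx*.0095
for dz in [0,-.001,-.002,-.003]:
    manip.servo_line(p+ez*dz,vel=.03); st()
    if manip.current_force()[2]>14: break
a=manip.current_tool_pos()
manip.servo_line(a+[0,0,.2],vel=.25)
# look from behind the lid's fastener
b=lidpt(.124,0)-bx*0+ez*.012
manip.servo_line([b[0]+.073,b[1],.33],vel=.25);st()
import json
c=viewer.get_calibration("wrist"); json.dump({k:np.array(v).tolist() for k,v in c.items()},open("w2.json","w"))
print("fast pred",proj(c,b)); print([proj(c,lidpt(r,0,l)).round(0) for r in(0,.156) for l in(-.095,.095)])
im=viewer.get_image("wrist"); cv2.imwrite("pics/w2.png",im[:,:,::-1])
E
```

```text
t 5.775 [0.6689 0.0025 0.2194] F [0.2 0.2 0.5]
1.57 [ 0.3  0.4 -0.6]
1.4 [-0.   0.4 -0.4]
1.2 [ 0.1 -0.7 -0.2]
1.0 [ 0.5 -0.6  0.8]
0.8 [-0.6 -0.5  0.6]
0.6 [0.1 0.  0.5]
0.45 [0.1 0.6 0.3]
0.3 [-0.3  0.1  0.7]
0.2 [0.6 0.4 0.2]
0.1 [ 0.3  0.1 -0.3]
0.04 [ 0.5 -0.5 -0.3]
t 10.325 [ 0.4456 -0.006   0.1018] F [ 1.5 -0.1  0.1]
t 10.575 [ 0.4459 -0.006   0.101 ] F [-0.1  0.1  0. ]
t 10.825 [ 0.4458 -0.0061  0.1   ] F [ 0.1 -0.1 -0.1]
t 11.075 [ 0.4458 -0.006   0.0989] F [ 0.7  0.7 -0.5]
t 12.5667 [ 0.5264 -0.0507  0.3279] F [ 0.5  0.8 -0.7]
fast pred [325.29075059 139.69433455]
[array([247., 245.]), array([403., 245.]), array([239., 110.]), array([411., 110.])]
```

View pics/w2.png

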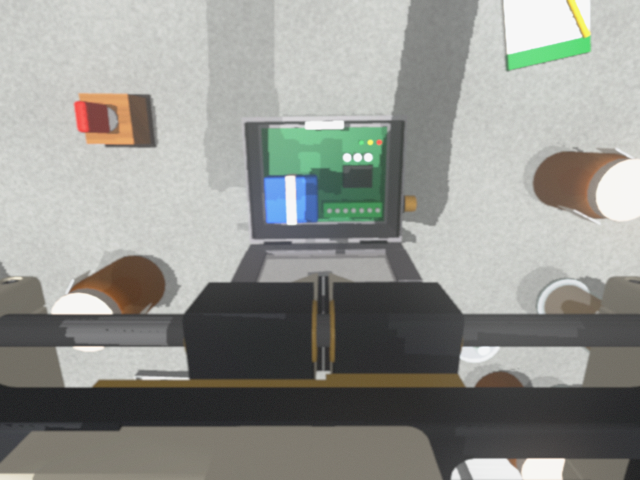

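The lid is still up (hinge line at v≈243), and no force was felt during the sweep. I'll check the scene view to see why.

```bash
python3 - <<'E'
from h import *
import json
s=viewer.get_image("scene")[:,:,::-1]; cv2.imwrite("pics/s2.png",s)
o=cv2.imread("pics/s1.png")
cs=viewer.get_calibration("scene")
cv2.imwrite("pics/cmp.png",np.hstack([cv2.resize(i[100:300,220:400],None,fx=2.2,fy=2.2) for i in (o,s)]))
print([proj(cs,lidpt(.156,a,l)).round(0) for a in(1.6,1.67,1.8,1.95) for l in(.095,-.095)])
print("tip path:",[proj(cs,lidpt(.14,th,.045)+bx*.0095).round(0) for th in(1.57,1.4)])
E
```

```text
[array([352., 162.]), array([255., 167.]), array([353., 165.]), array([255., 170.]), array([355., 171.]), array([255., 176.]), array([357., 180.]), array([256., 186.])]
tip path: [array([327., 171.]), array([326., 167.])]
```

View pics/cmp.png

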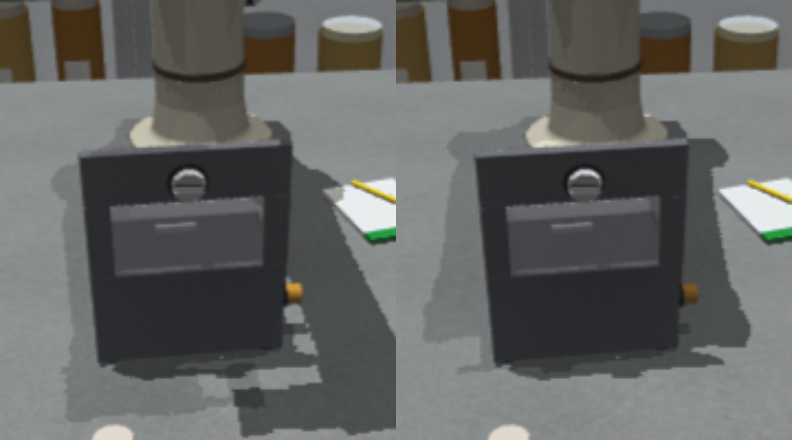

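The lid hasn't moved. I'll check where the fingertips actually appear against the reported TCP.

```bash
python3 - <<'E'
from h import *
cs=viewer.get_calibration("scene"); c=viewer.get_calibration("wrist"); p=manip.current_tool_pos()
print("w tcp",proj(c,p),"grasp",proj(c,p+[0,0,.019]), "s tcp",proj(cs,p), "s1 tcp",proj(cs,[.6679,.0041,.36]),proj(cs,[.6679,.0041,.426]))
print("R",R.from_quat(manip.current_tcp_rot()).as_matrix().round(3), c["eye"]-p, manip.current_finger_gap(), manip.current_q().round(3))
s=cv2.imread("pics/s1.png"); cv2.imwrite("pics/s1z.png",cv2.resize(s[0:170,220:440],None,fx=3.4,fy=3.4))
E
```

```text
w tcp [322.99441458 272.10610354] grasp [323.02607131 285.45737558] s tcp [298.8830815  111.99699582] s1 tcp [333.32678899 117.62968254] [333.54350675  77.80542247]
R [[-0.999 -0.039 -0.003]
 [-0.039  0.999  0.001]
 [ 0.003  0.001 -1.   ]] [-0.07249017 -0.00300867  0.18795555] 0.0003894052909464019 [ 0.137  0.151 -0.105  1.687  0.016  1.307  1.639]
```

View pics/s1z.png

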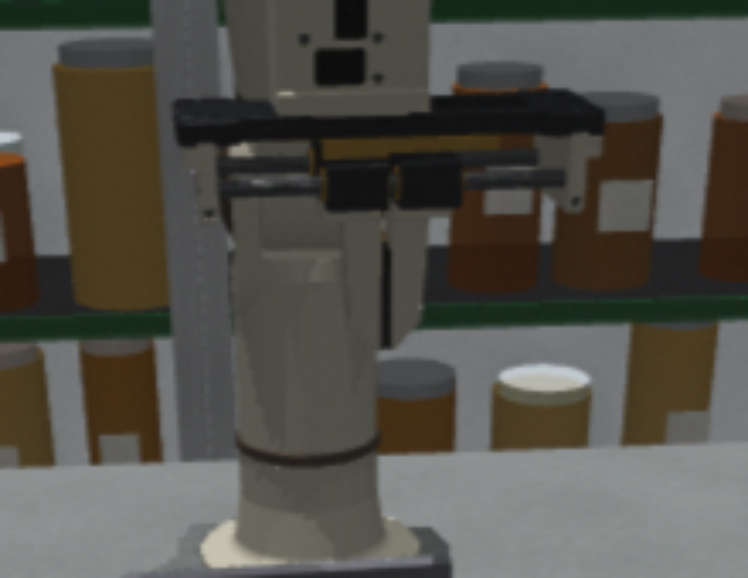

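The fingertip sits at about (334,102) in s1, but the reported TCP projects to (333,118). The box also measured 3 % small, so the heights are off somewhere. I'll triangulate known features to find the offset.

```bash
python3 - <<'E'
from h import *
import json
ct,cs=viewer.get_calibration("top"),viewer.get_calibration("scene")
cw=json.load(open("w2.json"))
T=cv2.imread("pics/top0.png");S=cv2.imread("pics/scene0.png");W=cv2.imread("pics/w2.png")
def cap(im,x,y,r,thr=60):   # bright cap: centre of ellipse of the blob (bounding box)
    g=im[y-r:y+r,x-r:x+r].min(2); 
    t,m=cv2.threshold(g,0,255,cv2.THRESH_OTSU)
    n,l,s,c=cv2.connectedComponentsWithStats(m); i=1+np.argmax(s[1:,4]); return c[i]+[x-r,y-r],s[i].tolist()
for nm,t,s,rt,rs in [("R jar",(487,177),(156,250),28,28),("d",(371,143),(272,300),13,12),("L jar",(167,281),(447,197),24,20),("tall",(132,168),(508,205),28,30)]:
    a,sa=cap(T,*t,rt);b,sb=cap(S,*s,rs)
    print(nm,a.round(1),sa,b.round(1),sb,[x.round(4) for x in tri(ct,a,cs,b)])
for a,b in [((286.2,205.3),(352,163)),((401.3,197.4),(257,168.5))]: print("lid corner",[x.round(4) for x in tri(ct,a,cs,b)])
# box rim corners top & wrist
tc=[np.array([275,185])+np.array(z)/3.3-.35 for z in [(75,430),(395,405),(373,165),(58,182)]]
wc=[(404,121),(246,122),(248,241),(402,239)]
for a,b in zip(tc,wc): print("rim",[x.round(4) for x in tri(ct,a,cw,b)])
print("tip s1: expected z for ray at x=.668", [ (lambda e,d:(e+d*(.668-e[0])/d[0]).round(3))(*ray(cs,(334,102)))])
t=viewer.get_image("top");cv2.imwrite("pics/t3.png",t[:,:,::-1])
E
```

```text
R jar [491.5 175.7] [12, 7, 42, 40, 1262] [148.8 240.9] [0, 0, 48, 56, 1720] [array([ 0.6801, -0.3385,  0.1377]), np.float64(0.0116)]
d [371.8 143.5] [6, 6, 17, 16, 196] [270.8 298.5] [2, 5, 19, 12, 183] [array([ 0.7785, -0.1192,  0.065 ]), np.float64(0.0008)]
L jar [160.8 278.2] [0, 3, 37, 37, 1102] [448.  195.7] [0, 10, 40, 30, 514] [array([0.499 , 0.2925, 0.1125]), np.float64(0.0023)]
tall [125.8 165.9] [0, 4, 46, 45, 1660] [509.8 207.7] [0, 15, 60, 45, 1645] [array([0.695 , 0.3405, 0.1838]), np.float64(0.0029)]
lid corner [array([0.5998, 0.0488, 0.2466]), np.float64(0.0005)]
lid corner [array([ 0.6092, -0.1368,  0.247 ]), np.float64(0.0012)]
rim [array([0.4284, 0.0408, 0.0781]), np.float64(0.0021)]
rim [array([ 0.438 , -0.1448,  0.0801]), np.float64(0.0014)]
rim [array([ 0.5725, -0.1352,  0.1172]), np.float64(0.0033)]
rim [array([0.57  , 0.0487, 0.0938]), np.float64(0.0021)]
tip s1: expected z for ray at x=.668 [array([0.668, 0.005, 0.387])]
```

The fixed cameras are consistent with the sizes given (small jar cap z 0.065, lid edge z 0.247). The tool, though, appears about 27 mm higher than reported, so the sweep passed over the lid. I'll check that with PnP on the wrist view, then repeat the push 27 mm lower, using force as the guide.

```bash
python3 - <<'E'
from h import *
import json
cw=json.load(open("w2.json")); f=240/np.tan(np.radians(cw["vfov"])/2)
K=np.array([[f,0,cw["cx"]],[0,f,cw["cy"]],[0,0,1]])
c0=hinge-bx*.075
obj=np.array([c0-bx*.075+by*.095,c0-bx*.075-by*.095,c0+bx*.075-by*.095,c0+bx*.075+by*.095])
ip=np.array([(404,121),(246,122),(248,241),(402,239)],float)
_,rv,tv=cv2.solvePnP(obj,ip,K,None); Rm=cv2.Rodrigues(rv)[0]; print("pnp eye",(-Rm.T@tv).ravel().round(3),"calib",np.round(cw["eye"],3))
D=np.array([0,0,-.027])
a=lidpt(.14,1.75,.045)+bx*.055
manip.servo_line([a[0],a[1],.33],vel=.25); manip.servo_line([a[0],a[1],.191],vel=.25); st()
stop=0
for th in [1.57,1.4,1.2,1.0,.8,.6,.45,.3]:
    manip.servo_line(lidpt(.14,th,.045)+bx*.0095+D,vel=.12)
    F=manip.current_force(); print(th,F.round(1))
    if np.linalg.norm(F)>30: stop=1;break
cv2.imwrite("pics/s4.png",viewer.get_image("scene")[:,:,::-1]);st()
E
```

```text
pnp eye [ 0.575 -0.048  0.527] calib [ 0.454 -0.054  0.516]
t 14.175 [0.6686 0.002  0.1929] F [ 1.  -0.1  0.2]
1.57 [-0.  -0.4  0.3]
1.4 [-0.   0.6  0.8]
1.2 [ 0.   0.2 -0.3]
1.0 [ 0.5 -0.1  0.5]
0.8 [-0.3  0.4  0.4]
0.6 [ 0.4 -0.5  0.3]
0.45 [0.4 0.  0.1]
0.3 [-0.4 -0.1 -0.2]
t 17.5 [ 0.4563 -0.0056  0.1163] F [0.2 0.2 0.9]
```

View pics/s4.png

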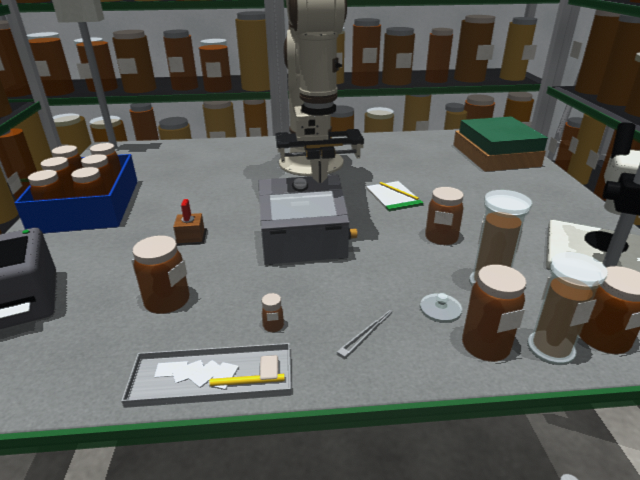

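The lid now leans only about 0.3 rad, with the fingertip resting on it, which confirms the offset. I'll press the last bit by force.

```bash
python3 - <<'E'
from h import *
D=np.array([0,0,-.027])
for th in [.2,.12,.06]:
    manip.servo_line(lidpt(.14,th,.045)+bx*.0095+D,vel=.08); print(th,manip.current_force().round(1))
p=lidpt(.14,.06,.045)+bx*.0095+D
for k in range(14):
    p=p-[0,0,.0015]; manip.servo_line(p,vel=.05); F=manip.current_force(); print(manip.current_tool_pos()[2].round(4),F.round(1))
    if F[2]>12 or np.linalg.norm(F)>25: break
st()
a=manip.current_tool_pos(); manip.servo_line(a+[0,0,.05],vel=.2)
effector.open_jaws()
# view of lid top: camera about 7 cm in front (-x) of tool
b=hinge-bx*.124
manip.servo_line([b[0]+.13,b[1],.25],vel=.25);st()
import json
c=viewer.get_calibration("wrist"); json.dump({k:np.array(v).tolist() for k,v in c.items()},open("w5.json","w"))
b[2]=.114; print("fast pred",proj(c,b), c["eye"],manip.current_tool_pos())
cv2.imwrite("pics/w5.png",viewer.get_image("wrist")[:,:,::-1]);cv2.imwrite("pics/t5.png",viewer.get_image("top")[:,:,::-1])
E
```

```text
0.2 [-0.   0.   0.1]
0.12 [-0.1  0.1 -0. ]
0.06 [-0.8 -0.8 -0.7]
0.082 [-0.5  0.5  0.3]
0.0804 [ 0.  -0.3 -0.3]
0.0788 [ 0.8 -0.4 -0.2]
0.0772 [0.5 0.8 0.8]
0.0758 [-0.3 -0.   0.9]
0.0742 [ 0.1 -0.1  0.3]
0.0728 [-0.2 -0.1 -0.1]
0.0722 [-3.   0.7 10. ]
0.072 [-7.7  0.2 25.5]
t 20.625 [ 0.4471 -0.006   0.072 ] F [-7.7  0.2 25.5]
t 23.4167 [ 0.5827 -0.0503  0.2488] F [ 0.  -0.  -0.4]
fast pred [328.34764085  69.66167031] [ 0.51006268 -0.05327813  0.43672333] [ 0.58266426 -0.05034593  0.24881996]
```

View pics/w5.png

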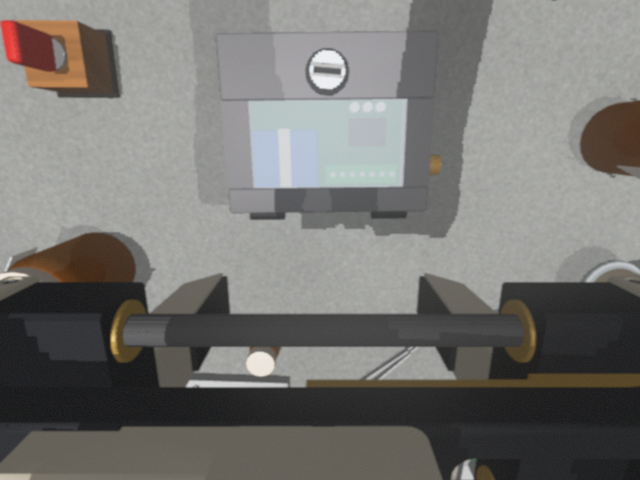

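The lid lies shut and square. The fastener is at (327,70), against a prediction of (328,70), so the wrist calibration and xy are good. Contact on the lid puts the real fingertip about 29.5 mm above the reported TCP. Next I'll measure the fastener slot, and then the key and stand from directly above.

```bash
cat >> h.py <<'E'
def rect(c,m,z):  # biggest blob -> min-area rectangle in world xy at height z
    n,l,s,_=cv2.connectedComponentsWithStats(m.astype(np.uint8)); i=1+np.argmax(s[1:,4])
    cn=max(cv2.findContours((l==i).astype(np.uint8),cv2.RETR_EXTERNAL,cv2.CHAIN_APPROX_NONE)[0],key=len)[:,0].astype(float)
    w=np.array([onz(c,p,z)[:2] for p in cn])*1000
    (x,y),(a,b),ang=cv2.minAreaRect(w.astype(np.float32))
    if a<b: a,b,ang=b,a,ang+90
    return np.array([x,y])/1000,(round(a,1),round(b,1)),(ang+90)%180-90,s[i].tolist()
E
cat > look.py <<'E'
from h import *
import json
def key_look():
    c=viewer.get_calibration("wrist"); im=viewer.get_image("wrist").astype(int)
    r,g,b=im[...,0],im[...,1],im[...,2]
    red=(r>90)&(g<.35*r)&(b<.35*r); print("red",rect(c,red,.1))
    top=red&(r>.8*np.percentile(r[red],95)); print("redtop",rect(c,top,.1))
    br=(r>70)&(r>1.25*g)&(g>1.2*b); br[270:]=0
    u,v=proj(c,[.445,-.315,.05]).astype(int); w=np.zeros_like(br); w[max(0,v-60):v+60,max(0,u-60):u+60]=1
    m=((br|red)&w).astype(np.uint8); m=cv2.morphologyEx(m,cv2.MORPH_CLOSE,np.ones((9,9)));m=cv2.morphologyEx(m,cv2.MORPH_OPEN,np.ones((5,5)))
    print("stand",rect(c,m,.05))
    return c,im
E
python3 - <<'E'
from look import *
print(manip.grip_depth)
c=json.load(open("w5.json")); im=cv2.imread("pics/w5.png")[:,:,::-1].astype(int); g=im.mean(2)
w=np.zeros(g.shape,bool); w[45:95,300:354]=1
head=(g>150)&w; 
hull=cv2.convexHull(np.argwhere(head)[:,::-1].astype(np.int32)); fm=np.zeros(g.shape,np.uint8); cv2.fillConvexPoly(fm,hull,1)
fm=cv2.erode(fm,np.ones((3,3)))
print("head",rect(c,fm,.114)); print("slot",[rect(c,(fm>0)&(g<t),.114) for t in(90,130)])
plate=cv2.morphologyEx(((g<125)&(im.max(2)-im.min(2)<14)).astype(np.uint8),cv2.MORPH_OPEN,np.ones((5,5)));plate[225:]=0
print("lid corners z.102",[onz(c,p,.102).round(4) for p in [(218,35),(438,32),(428,212),(230,213)]], [proj(c,lidpt(r,0,l)).round(0) for r in(0,.156) for l in(-.095,.095)])
manip.servo_line([.443+.0725,-.312,.25],vel=.3); st()
c,im=key_look(); cv2.imwrite("pics/w6.png",im[:,:,::-1])
E
```

```text
0.0188
head (array([ 0.45431918, -0.05224803]), (43.4, 36.0), -87.78407979011536, [301, 46, 52, 48, 2496])
slot [(array([ 0.45878137, -0.03571396]), (0.8, 0.0), 3.2169342041015625, [346, 76, 1, 2, 2]), (array([ 0.45504758, -0.05184547]), (35.3, 34.6), -87.78422522544861, [306, 48, 43, 46, 414])]
lid corners z.102 [array([ 0.4287, -0.1452,  0.102 ]), array([0.4193, 0.0407, 0.102 ]), array([0.5738, 0.0506, 0.102 ]), array([ 0.5822, -0.1399,  0.102 ])] [array([229., 212.]), array([426., 212.]), array([216.,  31.]), array([441.,  31.])]
t 24.5667 [ 0.5163 -0.3096  0.2498] F [ 0.4  0.6 -0.7]
red (array([ 0.4441658 , -0.32130826]), (23.6, 8.1), -17.31353759765625, [305, 125, 11, 26, 95])
redtop (array([ 0.44412436, -0.32144119]), (23.6, 7.8), -17.31353759765625, [305, 125, 11, 26, 94])
stand (array([ 0.43937314, -0.32447372]), (60.5, 60.3), 2.334517002105713, [283, 103, 58, 61, 3331])[ WARN:0@1.393] global loadsave.cpp:1063 imwrite_ Unsupported depth image for selected encoder is fallbacked to CV_8U.
```

The lid corners give a yaw of about 2.7°, and the stand measures 60.5 × 60.3 mm, which matches. The red mask is only partial, so I'll use my last picture on both crops together.

```bash
python3 - <<'E'
from h import *
a=cv2.imread("pics/w5.png")[45:95,302:352];b=cv2.imread("pics/w6.png")[95:175,270:350]
o=np.zeros((400,800,3),np.uint8)
o[:,:400]=cv2.resize(a,(400,400),interpolation=cv2.INTER_CUBIC);o[:,400:]=cv2.resize(b,(400,400),interpolation=cv2.INTER_CUBIC)
cv2.imwrite("pics/c7.png",o)
print(cv2.imread("pics/w6.png")[110:160:4,295:330:3].tolist().__len__()); im=cv2.imread("pics/w6.png")
for v in range(118,160,3): print(v,[tuple(im[v,u,::-1]) for u in range(300,324,3)] if 0 else " ".join("%3d/%3d/%3d"%tuple(im[v,u,::-1]) for u in range(297,324,3)))
E
```

```text
13
118 179/128/ 85 180/129/ 87 181/ 85/ 69 223/ 79/ 72 226/ 78/ 71 226/ 81/ 74 208/ 75/ 69 141/ 93/ 72 136/101/ 75
121 170/123/ 84 169/121/ 83 184/ 81/ 69 226/ 80/ 74 230/ 84/ 78 229/ 86/ 79 209/ 74/ 69 136/ 99/ 89 125/ 95/ 73
124 169/120/ 82 197/185/177 197/115/114 226/ 81/ 74 231/ 85/ 76 228/ 84/ 76 201/ 71/ 64 148/132/129 147/139/132
127 174/135/108 227/227/227 197/116/114 226/ 82/ 74 231/ 85/ 77 236/ 87/ 79 216/ 74/ 66 148/130/130 163/161/161
130 199/183/176 230/230/230 197/114/110 228/ 82/ 75 231/ 85/ 79 236/ 87/ 78 212/ 71/ 64 145/129/128 162/159/159
133 212/199/191 229/230/230 197/114/111 229/ 83/ 75 234/ 86/ 78 239/ 83/ 76 207/ 69/ 62 146/132/129 161/158/158
136 208/194/185 229/229/229 197/108/105 230/ 85/ 77 236/ 89/ 81 237/ 82/ 75 199/ 68/ 62 149/135/132 161/159/158
139 178/141/116 224/223/223 196/ 96/ 92 231/ 85/ 78 241/ 90/ 82 235/ 81/ 72 193/ 69/ 62 150/137/137 160/158/156
142 185/133/ 90 209/194/185 202/ 98/ 95 232/ 85/ 78 241/ 89/ 82 234/ 79/ 72 189/ 67/ 63 153/144/142 154/149/147
145 186/132/ 88 183/130/ 88 201/ 77/ 68 241/ 92/ 83 242/ 89/ 81 231/ 76/ 67 186/ 68/ 61 143/129/125 133/106/ 86
148 200/142/ 94 199/139/ 91 205/ 83/ 66 240/ 88/ 82 239/ 85/ 77 231/ 75/ 69 183/ 67/ 58 127/ 93/ 68 129/ 95/ 72
151 194/137/ 89 194/137/ 88 177/112/ 79 179/ 81/ 66 188/ 79/ 65 183/ 78/ 63 176/114/ 79 161/117/ 79 144/103/ 73
154 180/128/ 85 177/126/ 82 174/125/ 83 171/122/ 82 173/125/ 84 173/124/ 84 173/125/ 82 172/122/ 81 174/124/ 83
157 179/127/ 86 180/129/ 86 179/128/ 86 177/126/ 83 177/125/ 84 177/126/ 83 180/128/ 87 181/128/ 85 189/135/ 90
```

View pics/c7.png

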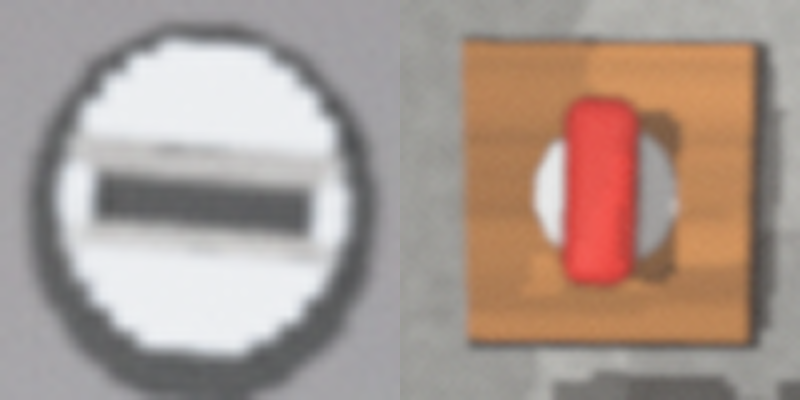

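The left crop shows the fastener head centred at (327.1,69.1), with the slot running from (85,189) to (325,210) in crop pixels. The right crop shows the red handle upright in the crop, from x 565 to 637 and y 97 to 285, centred on the stand. I'll measure both and grasp the key.

```bash
python3 - <<'E'
from look import *
c5=json.load(open("w5.json"))
P=lambda x,y:(302+x/8-.44,45+y/8-.44)
fc=onz(c5,P(205,198),.114); l,r=onz(c5,P(85,189),.114),onz(c5,P(325,210),.114)
d=r-l; sl=np.degrees(np.arctan2(d[1],d[0])); print("fast",fc.round(4),"slot deg",sl.round(2),"len",np.linalg.norm(d).round(4))
c=viewer.get_calibration("wrist"); im=cv2.imread("pics/w6.png")[:,:,::-1].astype(int)
m=(im[...,0]>1.9*im[...,1])&(im[...,0]>150); m[200:]=0
k,sz,ang,s=rect(c,m,.1); print("key",k.round(4),sz,ang,s,"nadir",proj(c,[*c["eye"][:2],.1]))
ys,xs=np.nonzero(m); rows=np.arange(122,148); mid=[xs[ys==v].mean() for v in rows]
p0,p1=[onz(c,(np.polyval(np.polyfit(rows,mid,1),v),v),.1) for v in(122,147)]; e=p0-p1; ka=np.degrees(np.arctan2(e[1],e[0])); ka=(ka+90)%180-90; print("key ang by midline",ka)
q=manip.solve_ik([k[0],k[1],.2],down(np.radians(ka-90)).as_quat()); print(q)
json.dump(dict(fc=fc.tolist(),sl=float(sl),k=k.tolist(),ka=float(ka)),open("m.json","w"))
ok=.025<np.ptp(ys)*.00093<.045 and sz[1]<18
if ok and q is not None:
    Q=down(np.radians(ka-90)).as_quat()
    manip.move_pose([k[0],k[1],.16],Q); st(); print(manip.current_q().round(2))
E
```

```text
fast [ 0.4539 -0.0517  0.114 ] slot deg 87.63 len 0.0252
key [ 0.4399 -0.3246] (31.9, 13.0) -0.0884246826171875 [302, 115, 16, 37, 495] nadir [322.38028316 137.8628272 ]
key ang by midline -0.30767460481320086
[-0.36441887  0.65921701  1.36222347  1.84877775 -0.6904818   1.22507539
 -0.35843275]
t 26.675 [ 0.44   -0.3242  0.1598] F [ 0.3 -0.8  0.2]
[-0.35  0.75  1.36  1.89 -0.79  1.2  -0.28]
```

Everything is consistent: slot length 25 mm, handle 32 × 13 mm in view, key centred in the stand. Grasp and lift.

```bash
python3 - <<'E'
from look import *
M=json.load(open("m.json"));k=M["k"]
manip.servo_line([k[0],k[1],.055],vel=.15)
manip.servo_line([k[0],k[1],.031],vel=.06); st()
effector.close(50); g=manip.current_tool_pos(); M["g"]=float(g[2]); print("gap",manip.current_finger_gap(),manip.current_gripper_force()); st()
print("rot",R.from_quat(manip.current_tcp_rot()).as_matrix().round(3).tolist())
json.dump(M,open("m.json","w"))
manip.servo_line([k[0],k[1],.19],vel=.2); st(); print("gap",manip.current_finger_gap())
f=M["fc"]; Q=down(np.radians(M["sl"]-90)).as_quat()
print("ik",manip.solve_ik([f[0],f[1],.16],Q), manip.solve_ik([f[0],f[1],.14],down(np.radians(2.7-90)).as_quat()))
T,S=viewer.get_image("top"),viewer.get_image("scene"); cv2.imwrite("pics/t8.png",T[:,:,::-1]);cv2.imwrite("pics/s8.png",S[:,:,::-1])
E
```

```text
t 28.075 [ 0.4397 -0.3245  0.0308] F [ 0.3 -0.1 -0.1]
gap 0.013785333318674294 50.00000596046448
t 29.2583 [ 0.4399 -0.3246  0.031 ] F [-0.6 -0.4 -0.3]
rot [[1.0, -0.005, 0.0], [-0.005, -1.0, -0.0], [0.0, 0.0, -1.0]]
t 30.2 [ 0.4395 -0.3237  0.1888] F [-0.2  0.2 -0.9]
gap 0.013884883070508901
ik [-1.00396498  0.41819313  1.2971517   2.09338652 -0.48772774  0.98697826
  0.51196132] [-1.04063831  0.71746032  1.50108382  2.11294254 -0.8120611   1.1285109
 -0.66185355]
```

The key is held (gap 13.9 mm). I'll check its place in the hand by triangulating the red handle, then move over the fastener.

```bash
python3 - <<'E'
from look import *
M=json.load(open("m.json"));f=M["fc"];g=M["g"]
ct,cs=viewer.get_calibration("top"),viewer.get_calibration("scene")
def red(im,p):
    im=im.astype(int);m=(im[...,0]>2*im[...,1])&(im[...,0]>70)&(im[...,0]>2*im[...,2]); u,v=p.astype(int); w=np.zeros_like(m); w[max(0,v-40):v+40,max(0,u-40):u+40]=1; m&=w
    ys,xs=np.nonzero(m); return (len(xs),xs.min(),xs.max(),ys.min(),ys.max(),xs.mean(),ys.mean()) if len(xs) else 0
def rep(tag):
    p=manip.current_tool_pos(); h=p+[0,0,.077-g]
    for n,c in (("scene",cs),("top",ct)):
        print(tag,n,"pred handle",proj(c,h).round(1),"ends",proj(c,h+[0,0,.023]).round(1),proj(c,h-[0,0,.023]).round(1),"red",red(viewer.get_image(n),proj(c,h)))
rep("now")
manip.servo_line([f[0],f[1],.19],ori=down(np.radians(M["sl"]-90)).as_quat(),vel=.2); st(); print(manip.current_q().round(2))
print(R.from_quat(manip.current_tcp_rot()).as_matrix().round(3)[:,1])
rep("over")
for a in np.arange(M["sl"]-90,-90,-15): print(a.round(0), np.round(manip.solve_ik([f[0],f[1],.13],down(np.radians(a)).as_quat()),2))
E
```

```text
now scene pred handle [175.1 146.1] ends [173.3 136.1] [176.9 155.9] red (42, np.int64(170), np.int64(176), np.int64(135), np.int64(157), np.float64(172.85714285714286), np.float64(143.07142857142858))
now top pred handle [524.7 301.8] ends [531.7 301.2] [518.2 302.4] red 0
t 32.0833 [ 0.4538 -0.0528  0.19  ] F [-0.5 -0.2 -0.4]
[-1.05  0.34  1.33  2.06 -0.39  1.03  0.43]
[ 0.999 -0.044  0.   ]
over scene pred handle [297.8 143.4] ends [297.4 133.5] [298.1 153.2] red (36, np.int64(291), np.int64(304), np.int64(137), np.int64(153), np.float64(297.05555555555554), np.float64(146.77777777777777))
over top pred handle [351.8 295.6] ends [352.9 294.8] [350.7 296.4] red 0
-2.0 [-0.91  0.43  1.18  2.12 -0.51  0.91  0.52]
-17.0 [-0.95  0.48  1.25  2.12 -0.57  0.94  0.32]
-32.0 [-0.98  0.53  1.31  2.12 -0.63  0.97  0.12]
-47.0 [-1.    0.59  1.36  2.12 -0.69  1.01 -0.09]
-62.0 [-1.01  0.64  1.41  2.12 -0.75  1.05 -0.29]
-77.0 [-1.02  0.7   1.46  2.12 -0.81  1.09 -0.5 ]
```

The key sits as predicted in the hand (columns 297.5 against 297.8, rows 135–157 against 136–156). Insert, then turn if it seats.

```bash
cat > ins.py <<'E'
from look import *
M=json.load(open("m.json"));f=np.array(M["fc"]);g=M["g"]
tip=lambda: manip.current_tool_pos()[2]+.010-g
Rz=lambda t: t-.010+g
E
python3 - <<'E'
from ins import *
manip.servo_line([f[0],f[1],Rz(.120)],vel=.15); manip.sleep(.2); st()
for t in [.117,.1145,.1125,.111,.1095,.108,.1068,.106]:
    manip.servo_line([f[0],f[1],Rz(t)],vel=.04); F=manip.current_force(); print(t,tip().round(4),F.round(1),manip.current_tool_pos()[:2].round(4))
    if F[2]>15 or np.linalg.norm(F[:2])>15: break
st()
E
```

```text
t 32.8583 [ 0.4547 -0.0519  0.1419] F [-0.6  0.1 -1. ]
0.117 0.117 [-0.2  0.2 -0.8] [ 0.4539 -0.0516]
0.1145 0.1144 [-0.7  0.3 -0.9] [ 0.4537 -0.0517]
0.1125 0.1124 [-0.3 -0.2  0.3] [ 0.4537 -0.0518]
0.111 0.1109 [-0.4 -0.3 -0.3] [ 0.4538 -0.0518]
0.1095 0.1094 [ 1.1 -0.3 -0.8] [ 0.4537 -0.0517]
0.108 0.1079 [ 0.3 -0.4 -0.3] [ 0.4538 -0.0518]
0.1068 0.1067 [ 0.9  0.6 -0. ] [ 0.4538 -0.0517]
0.106 0.106 [-0.8 -0.9 -0.7] [ 0.4539 -0.0518]
t 34.8583 [ 0.4539 -0.0518  0.127 ] F [-0.8 -0.9 -0.7]
```

It's in to full depth with no side force. Turn clockwise, watching the torque for the stop.

```bash
python3 - <<'E'
from ins import *
a0=M["sl"]-90; p=[f[0],f[1],Rz(.1065)]
for a in [a0-10,-25,-40,-55,-70,-80,-86,-89,-91,-93,-95,-97]:
    manip.servo_line(p,ori=down(np.radians(a)).as_quat(),vel=.05); T=manip.current_wrist_torque(); F=manip.current_force()
    y=R.from_quat(manip.current_tcp_rot()).as_matrix()[:,1]
    print(round(a,1),np.degrees(np.arctan2(y[1],y[0])).round(1),"T",T.round(2),"F",F.round(1),manip.current_clock())
    if abs(T[2])>.6 or np.linalg.norm(F)>40: break
st(); print(manip.current_finger_gap(),manip.current_q().round(2))
E
```

```text
-12.4 -12.2 T [-0.05 -0.17  0.02] F [ 0.9 -0.3 -0.9] 35.1833
-25 -24.7 T [-0.09 -0.31  0.04] F [ 2.2  1.  -1.2] 35.55
-40 -39.7 T [-0.19 -0.37  0.12] F [ 1.8  0.5 -1.5] 35.9583
-55 -54.7 T [-0.26 -0.49  0.13] F [ 2.3 -0.4 -1. ] 36.3667
-70 -69.7 T [-0.3  -0.65  0.09] F [ 2.1 -2.2 -0.6] 36.775
-80 -79.7 T [-0.38 -0.62  0.1 ] F [ 2.5 -1.4  0. ] 37.1
-86 -85.7 T [-0.43 -0.7   0.1 ] F [ 3.7 -1.2 -0.6] 37.3583
-89 -88.8 T [-0.46 -0.71  0.15] F [ 3.5 -1.6 -0.5] 37.6083
-91 -90.9 T [-0.52 -0.81  0.18] F [ 3.6 -2.7  0.6] 37.8583
-93 -92.9 T [-0.59 -0.82  0.1 ] F [ 3.9 -2.4 -0.3] 38.1083
-95 -94.9 T [-0.59 -0.84  0.11] F [ 3.9 -1.8  1. ] 38.3583
-97 -96.9 T [-0.64 -0.89  0.1 ] F [ 3.6 -1.9  1.1] 38.6083
t 38.6083 [ 0.454  -0.0518  0.1276] F [ 3.6 -1.9  1.1]
0.013421257882707132 [-1.03  0.77  1.5   2.12 -0.87  1.14 -0.78]
```

Torque is steady at about 0.1 N m, the fastener's own friction, and the stop isn't felt yet. Carry on.

```bash
python3 - <<'E'
from ins import *
p=[f[0],f[1],Rz(.1065)]
effector.close(60)
for a in [-99,-101,-103,-105,-107,-109,-111,-113]:
    try: manip.servo_line(p,ori=down(np.radians(a)).as_quat(),vel=.05)
    except manip.PlanningError as e: print(a,"plan",e);break
    T=manip.current_wrist_torque(); F=manip.current_force()
    print(a,"T",T.round(2),"F",F.round(1))
    if abs(T[2])>.35 or np.linalg.norm(F)>40: break
st(); print(manip.current_finger_gap(),manip.current_q().round(2))
c=viewer.get_calibration("wrist"); im=viewer.get_image("wrist"); cv2.imwrite("pics/w9.png",im[:,:,::-1])
E
```

```text
-99 T [-0.7  -0.93  0.17] F [ 4.3 -2.6  0.2]
-101 T [-0.7  -0.96  0.19] F [ 3.8 -2.6  1.1]
-103 T [-0.8  -0.88  0.4 ] F [ 3.4 -2.9  1.1]
t 39.575 [ 0.454  -0.0519  0.1276] F [ 3.4 -2.9  1.1]
0.013427953445437936 [-1.03  0.78  1.51  2.12 -0.88  1.15 -0.88]
```

The torque jumps to 0.4 N m, which is the stop. One more nudge to confirm, then relax the twist, lift out, and check the slot angle by camera.

```bash
python3 - <<'E'
from ins import *
p=[f[0],f[1],Rz(.1065)]
for a in [-105,-107]:
    manip.servo_line(p,ori=down(np.radians(a)).as_quat(),vel=.05); T=manip.current_wrist_torque(); print(a,T.round(2))
    if abs(T[2])>.8: break
for b in np.arange(a+2,a+14,2):
    manip.servo_line(p,ori=down(np.radians(b)).as_quat(),vel=.05); T=manip.current_wrist_torque(); print(b,T.round(2),manip.current_force().round(1))
    if T[2]<.06: break
manip.servo_line([f[0],f[1],Rz(.135)],vel=.08);st()
manip.servo_line([f[0],f[1],.19],vel=.2)
# step aside (+x) with the key; camera sits on +x side now? place it over the fastener
c=viewer.get_calibration("wrist"); off=c["eye"]-manip.current_tool_pos(); print("cam off",off.round(3),"tool",manip.current_tool_pos().round(3),manip.current_tcp_rot().round(3)); print("fastener px now",proj(c,f),manip.current_clock())
cv2.imwrite("pics/w10.png",viewer.get_image("wrist")[:,:,::-1]);cv2.imwrite("pics/s10.png",viewer.get_image("scene")[:,:,::-1])
E
```

```text
-105 [-0.87 -0.97  0.52]
-107 [-0.86 -1.03  0.66]
-105 [-0.92 -0.14  0.48] [ 1.6 -2.7  3.9]
-103 [-0.99  0.23  0.41] [-0.6 -4.4  3.6]
-101 [-1.02  0.64  0.29] [-2.  -4.3  4. ]
-99 [-1.09  0.95  0.11] [-2.4 -4.   4.7]
-97 [-1.27  0.8   0.15] [-2.3 -3.8  0.4]
-95 [-1.13  0.68  0.03] [-2.2 -4.1 -1.2]
t 42.1333 [ 0.4542 -0.0506  0.156 ] F [-0.1 -0.4 -1.1]
cam off [ 0.072 -0.007  0.188] tool [ 0.454 -0.051  0.19 ] [ 0.999 -0.043  0.001 -0.001]
fastener px now [324.24626503 236.23288496] 42.45
```

The stop is firm (0.66 N m and rising) and the key is out. I'll check the slot angle by code on the way to the stand, then put the key down.

```bash
python3 - <<'E'
from ins import *
Q=down(np.radians(-90.3)).as_quat(); s=np.array([.4397,-.3245])
manip.servo_line([.42,-.16,.2],ori=Q,vel=.25)
c=viewer.get_calibration("wrist"); im=viewer.get_image("wrist"); cv2.imwrite("pics/w11.png",im[:,:,::-1])
u,v=proj(c,f); print("px",u,v)
g_=im[int(v)-30:int(v)+30,int(u)-30:int(u)+30].astype(int).mean(2)
for t in (170,200,220):
    n,l,st_,ce=cv2.connectedComponentsWithStats((g_>t).astype(np.uint8)); print(t,[(x.tolist(),y.round(1).tolist()) for x,y in zip(st_[1:],ce[1:]) if x[4]>15])
hm=np.zeros(g_.shape,np.uint8); cv2.fillConvexPoly(hm,cv2.convexHull(np.argwhere(g_>200)[:,::-1].astype(np.int32)),1); hm=cv2.erode(hm,np.ones((3,3)))
m=(hm>0)&(g_<120); yx=np.argwhere(m); W=np.array([onz(c,(x+int(u)-30,y+int(v)-30),.112)[:2] for y,x in yx])
if len(W)>8:
    ev,V=np.linalg.eigh(np.cov(W.T)); print(len(W),"slot",np.degrees(np.arctan2(V[1,1],V[0,1])),np.sqrt(ev)*1000,W.mean(0))
manip.servo_line([*s,.19],vel=.25); manip.servo_line([*s,g+.052],vel=.15); manip.sleep(.2); st()
for dz in [.044,.036,.028,.018,.009,.004,.002,.001,0]:
    manip.servo_line([*s,g+dz],vel=.06); F=manip.current_force(); print(dz,F.round(1),manip.current_tool_pos().round(4))
    if F[2]>10 or np.linalg.norm(F[:2])>10: break
E
```

```text
px 182.51512173481873 190.2855538249816
170 [([0, 0, 45, 3, 87], [17.0, 0.6]), ([0, 2, 50, 45, 1101], [21.9, 22.0])]
200 [([0, 0, 32, 2, 47], [12.8, 0.3]), ([11, 11, 18, 16, 80], [18.4, 17.8])]
220 [([0, 0, 21, 2, 25], [8.6, 0.2]), ([13, 12, 15, 11, 51], [18.9, 16.8])]
32 slot 114.59100647284515 [0.63508944 2.68178597] [ 0.46997725 -0.04766619]
t 45.0917 [ 0.4403 -0.3249  0.0839] F [ 0.4  0.2 -0.8]
0.044 [-1.2  0.9 -0.8] [ 0.4394 -0.3241  0.0745]
0.036 [ 0.5  0.2 -1.2] [ 0.4393 -0.3242  0.0665]
0.028 [-0.1 -0.8 -0.3] [ 0.4394 -0.3243  0.0585]
0.018 [ 0.6  0.2 -1. ] [ 0.4393 -0.3242  0.0485]
0.009 [ 0.1 -0.5 -0.9] [ 0.4394 -0.3243  0.0395]
0.004 [-0.8  0.  -0.7] [ 0.4395 -0.3243  0.0347]
0.002 [ 0.5  0.7 -1.7] [ 0.4396 -0.3245  0.033 ]
0.001 [ 0.3 -0.1 -1.2] [ 0.4397 -0.3245  0.032 ]
0 [ 0.3  0.4 -0.5] [ 0.4397 -0.3245  0.031 ]
```

The key went fully down without resistance. Release, retract, and check the key height and slot angle.

```bash
python3 - <<'E'
from ins import *
effector.open_jaws(); s=np.array([.4397,-.3245])
manip.servo_line([*s,.19],vel=.2); st()
manip.servo_line([.42,-.06,.24],vel=.3); manip.sleep(.2)
c=viewer.get_calibration("wrist"); im=viewer.get_image("wrist"); cv2.imwrite("pics/w12.png",im[:,:,::-1])
u,v=np.round(proj(c,f)).astype(int); print("px",u,v,manip.current_clock())
g_=im[v-26:v+26,u-26:u+26].astype(int).mean(2)
for r in g_[::2,::2]: print("".join(" .:-=+*#%@"[min(9,int(x//26))] for x in r))
S=viewer.get_image("scene"); cv2.imwrite("pics/s12.png",S[:,:,::-1])
S0=cv2.imread("pics/scene0.png")[:,:,::-1].astype(int); 
for nm,I in(("s0",S0),("now",S.astype(int))):
    m=(I[...,0]>100)&(I[...,1]<.45*I[...,0]); m[:185]=0;m[230:]=0;m[:,:165]=0;m[:,205:]=0; ys,xs=np.nonzero(m); print(nm,len(xs),xs.min(),xs.max(),ys.min(),ys.max(),xs.mean(),ys.mean())
d=cv2.absdiff(S,S0.astype(np.uint8)).max(2); print("scene diff at jars",[(int((d[y-25:y+25,x-20:x+20]>60).sum())) for x,y in [(163,275),(272,312),(445,215),(503,240),(497,310),(441,306)]])
E
```

```text
t 49.7917 [ 0.4393 -0.3237  0.189 ] F [ 1.1 -0.2  0. ]
px 313 184 56.5083
###****++++++++++++++++++*
++++++++****+++***********
*********++==-===+********
*******+=---------=+******
******+=---+*#*+=---=*****
*****+=--=*%@@%##*=--=****
*****=--#%%#***#%@#+--+***
****+--#%@%#=-=#%@@%=-=+**
***+=-*%@@%#=-=#%@@@%=-+**
***+-=%@@@%#=-=#%@@@@*-=+*
***+-*%@@@%#+--*%@@@@%=-+*
***+-%@@@@%#+--*%@@@@%=-++
***+-%@@@@%#+--*%@@@@%=:-=
***=-#@@@@%#+--*%@@@@%-:-=
***+-*@@@@%#*--*#@@@@%-:-=
====-*@@@@%#+--+#%%%%#-:--
-----=#####+=::=+****=:-==
=----:=****+=::=+***+-:---
-------=***+=::=+**+-:---=
--------+**+====+*+-:-----
--------:=+++**++==:------
---------::--===-:--------
-----------:::::---=----=-
------===---=-==++++=---==
-----=++++++++++****+-----
------=+++++++++++++=-----
s0 35 181 187 199 205 184.4 202.0857142857143
now 36 182 188 199 205 184.66666666666666 201.97222222222223
scene diff at jars [0, 0, 3, 0, 0, 0]
```

```bash
python3 -c "
from bench import manip
print(manip.hand_in(), manip.current_clock())"
```

```text
the job is handed in; nothing more can be done
the job is handed in; nothing more can be done
```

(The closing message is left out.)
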